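Start three stain timers in order

ROBOT

A 6-joint arm with a two-finger parallel gripper is mounted at the origin on the work surface. World frame = base frame: x ahead of the robot, y to its left, z up, the work surface at z = 0. Lengths are in m, angles in rad, forces in N, time in s.
With the tool pointing down it reaches from about 0.35 to 0.975 m from the base axis. Payload 4.9 kg.
Tool frame: the origin (TCP) lies midway between the tips of the shut fingers; the grasp point (between the pads) lies 19 mm behind it; z points along the fingers, y is the line along which they close (so a half turn about z gives the same grasp; the last joint's range is limited). The gripper opens to 85 mm and grips with 20 to 120 N. Pads are 22 mm wide; open, the fingers measure 114 mm over their backs; the gripper's body (76 mm by 85 mm) begins 54 mm behind the grasp point. The pads swing forward as they close: fully open they stand 13 mm farther back than shut.
Start: joints at [1.127, 0.053, 1.613, -0, 1.476, -0.119], TCP at [0.199, 0.592, 0.231] pointing down, gripper open.
Joint ranges: [-3.01, 3.01], [-1.01, 2.22], [0.06, 2.58], [-1.02, 4.17], [0.09, 2.62], [-3.14, 3.14]. Speed limits (rad/s): [2.57, 2.57, 3.14, 3.14, 3.14, 3.14].

INTERFACE

Orientations are given as a unit quaternion [w, x, y, z].
In Python, from plant import * gives the robot as it stands.
- The arm moves only by the tool jog_arm, never from a script. Its argument "targets" is a list of rows, each a list of 3 entries, a list of its own where there are three numbers: the shift along the tool's x, y, z in units of 25 mm (1.0 is 25 mm), then the turn, a rotation vector about the tool's x, y, z in units of 8 degrees (1.0 is 8 degrees), then the opening in per cent of the stroke, from 0 (shut) to 100 (fully open). A call has 1 to 8 rows; each row is the pose to reach, as a shift and turn from the pose commanded when the call began, along the tool's axes at that moment; what a row does not reach only later rows make up. A row lasts 1/8 s, in which the tool goes at most 62.5 mm and 10.7 degrees, less where a joint would pass 70% of its speed; a pose out of reach is approached as far as the arm can. A call with a gripper value outside its range is refused whole. The fingers move at their own pace and stop on an object; the grip force is fixed at half the most. Time passes only in rows, so rows that repeat a pose let the fingers close. It gives the time, the measured TCP pose, the force, the opening and the grip force at its end, in the units of the state.
- state(): the state, without advancing time (a new reading comes with each control period).
- grab_frame(name): name is "scene" or "top" or "wrist"; returns (picture, depth): 400x640x3 uint8, red, green, blue; 400x640 float32, m along the optical axis (not along the pixel's ray), 0 where there is no reading.
- camera_params(name): a dict with "fovy" (degrees; the focal length in pixels is half the picture's height over the tangent of half this angle, whatever the lens; pixels are square), "cx", "cy" (the principal point, pixels), "rvec" (rotation vector, rad) and "tvec" (3), from world to camera coordinates, as OpenCV has them; the wrist camera has in their place "hand_eye" (4x4, takes a point from camera to tool coordinates, whose origin is the TCP and whose axes are the flange's). Camera axes: x right, y down, z forward; pixel columns grow to the right and rows downward; lengths in m; the calibration is good to about 2 mm. A picture is of the moment at which its call begins: read the wrist's pose just before it. camera_params takes no time and is no camera call.
- job_done(): hands the job in; it is judged then, once.
The state is a dict: "time": time; "joint_pos": joint angles; "joint_vel": joint speeds; "joint_efforts": joint torques, N m; "tool_pos": TCP position; "tool_rot": TCP orientation; "contact_force": force on the tool from outside, world axes, zero at the start; "ft_torque": the same for the moment, N m; "gripper_width": opening from 0.0 (shut) to 1.0 (fully open); "grasp_force": force on a finger pad.
Only numpy, scipy, OpenCV 4.12 (cv2) and the standard library are available. Lean on these libraries where they do the work, as an engineer would, in place of code of your own. Each camera call takes 0.05 s, during which the arm holds its last target. There are 200 camera calls.

TASK

Start the stain timers in the order blue, then yellow, then green: with the fingertips, press the round key on top of each one lightly, until it stays about halfway down or more, but not ramming it against its stop. Leave the red timer unstarted, and do not shift, tip or lift any timer or disturb the other things on the bench.

Things in the scene. Friction and masses are not known exactly. Their poses are not given: they have to be found in the camera images.
- blue_timer: the blue bench timer: a loose blue plastic block, 62 x 62 mm and 40 mm high, 0.35 kg or so, standing on the bench, small dark display on its -x face; origin under its centre, z up. Its round key stands on top, 4 mm from the middle towards +x
- blue_key_top (a point): centre of the top face of the blue timer's round blue key, 32 mm across; the face stands 62 mm above the bench (22 mm above the case) when the key is up, and goes down with it
- blue_key (a joint): how far the blue key is pressed, m: 0 up, 0.016 against its hard stop. It starts to move at about 3 N, needs about 5 N at 9 mm and about 7 N at 15 mm, and stays where it is left (from deeper than 13 mm it springs back to 13). From 6 mm on it counts as down and the timer runs; it need not reach the stop
- yellow_timer: the yellow bench timer: a loose yellow plastic block, 62 x 62 mm and 40 mm high, 0.35 kg or so, standing on the bench, small dark display on its -x face; origin under its centre, z up. Its round key stands on top, 4 mm from the middle towards +x
- yellow_key_top (a point): centre of the top face of the yellow timer's round yellow key, 32 mm across; the face stands 62 mm above the bench (22 mm above the case) when the key is up, and goes down with it
- yellow_key (a joint): how far the yellow key is pressed, m: 0 up, 0.016 against its hard stop. It starts to move at about 3 N, needs about 5 N at 9 mm and about 7 N at 15 mm, and stays where it is left (from deeper than 13 mm it springs back to 13). From 6 mm on it counts as down and the timer runs; it need not reach the stop
- green_timer: the green bench timer: a loose green plastic block, 62 x 62 mm and 40 mm high, 0.35 kg or so, standing on the bench, small dark display on its -x face; origin under its centre, z up. Its round key stands on top, 4 mm from the middle towards +x
- green_key_top (a point): centre of the top face of the green timer's round green key, 32 mm across; the face stands 62 mm above the bench (22 mm above the case) when the key is up, and goes down with it
- green_key (a joint): how far the green key is pressed, m: 0 up, 0.016 against its hard stop. It starts to move at about 3 N, needs about 5 N at 9 mm and about 7 N at 15 mm, and stays where it is left (from deeper than 13 mm it springs back to 13). From 6 mm on it counts as down and the timer runs; it need not reach the stop
- red_timer: the red bench timer: a loose red plastic block, 62 x 62 mm and 40 mm high, 0.35 kg or so, standing on the bench, small dark display on its -x face; origin under its centre, z up. Its round key stands on top, 4 mm from the middle towards +x
- red_key_top (a point): centre of the top face of the red timer's round red key, 32 mm across; the face stands 62 mm above the bench (22 mm above the case) when the key is up, and goes down with it
- red_key (a joint): how far the red key is pressed, m: 0 up, 0.016 against its hard stop. It starts to move at about 3 N, needs about 5 N at 9 mm and about 7 N at 15 mm, and stays where it is left (from deeper than 13 mm it springs back to 13). From 6 mm on it counts as down and the timer runs; it need not reach the stop
- vial: small white-capped specimen vial, 32 mm across, 55 mm tall; origin under its centre; a bystander
- marker: white marker pen with a purple cap lying on the bench, 130 mm long and 14 mm thick, along its x axis; origin under its middle; a bystander
- cassette: pink tissue cassette lying flat, 40 x 28 x 8 mm; origin under its centre; a bystander
- jar: amber jar with a white cap, 64 mm across, 85 mm tall; origin under its centre; a bystander
- slide_box: pink slide box, 85 x 100 x 32 mm; origin under its centre; a bystander
- mouse: grey round computer mouse, 62 mm across, 34 mm tall; origin under its centre; a bystander
Not all that is in view belongs to the job. What is meant by the blue_timer is not brown or purple, and is the larger of those in its own colour.

How it is judged:
On the way, in this order (a step that is already met when the one before it is completed fails the run):
1. the blue key is pressed down first, yellow and green still up (value of joint blue_key above 0.006 m and value of joint each of yellow_key, green_key below 0.003 m), for 0.1 s.
2. then the yellow key, green still up (value of joint each of blue_key, yellow_key above 0.006 m and value of joint green_key below 0.003 m), for 0.1 s.
3. then the green key (value of joint each of blue_key, yellow_key, green_key above 0.006 m), for 0.1 s.
At the end, for the whole second after the job is handed in: The blue, yellow and green keys stay pressed by more than 6 mm, the red key by less than 3 mm; all four timers stand upright (within 0.1 rad) and at rest within 20 mm of where they stood (all of step 3 and value of joint red_key below 0.003 m and distance of each of blue_timer, yellow_timer, green_timer, red_timer from where it was at the start of the episode below 0.02 m and angle between each of blue_timer, yellow_timer, green_timer, red_timer's own z axis and vertical below 0.1 rad and linear speed of each of blue_timer, yellow_timer, green_timer, red_timer below 0.02 m/s); the robot touches nothing.
It fails at once if a key pressed out of turn: yellow over 3 mm before blue is down, or green before yellow is down ((value of joint yellow_key above 0.003 m and value of joint blue_key below 0.006 m) or (value of joint green_key above 0.003 m and value of joint yellow_key below 0.006 m)).
It fails at once if the red key pressed (over 3 mm) (value of joint red_key above 0.003 m).
It fails at once if a timer pushed with more than 20 N (contact force between any of blue_timer, yellow_timer, green_timer, red_timer and the arm above 20 N or contact force between any of blue_timer, yellow_timer, green_timer, red_timer and the fingers above 20 N).
It fails at once if a timer shifted more than 20 mm, lifted more than 8 mm, or tipped more than 0.25 rad (distance of any of blue_timer, yellow_timer, green_timer, red_timer from where it was at the start of the episode above 0.02 m or height (world z) of any of blue_timer, yellow_timer, green_timer, red_timer above 0.008 m or angle between any of blue_timer, yellow_timer, green_timer, red_timer's own z axis and vertical above 0.25 rad).
It fails at once if another thing on the bench moved more than 30 mm (distance of any of vial, marker, cassette, jar, slide_box, mouse from where it was at the start of the episode above 0.03 m).
It also fails if it takes over 42 s, if anything falls off the work surface, if the arm or the gripper's body presses on something with over 40 N, if the wrist force passes 120 N, or if a joint passes its speed limit or range.

## Working session

There is one attempt and no reset: what is moved stays moved. The work goes in short steps, Python scripts to look and compute and a tool call to move; the robot and the scene stay as the last step left them, time stands still between calls to the robot, and variables do not carry over. Pictures are saved under pics/ and viewed, at most 10 in all, crops included, and the job is handed in when it is done.

Besides the shell and the picture viewer there is one more tool, called after "Request:" as name([rows], argument=value, ...), one row to a line, values as JSON. jog_arm: Moves the arm, as the interface text tells. Its arguments: {"type":"object","properties":{"targets":{"type":"array"}},"required":["targets"]}

```bash
mkdir -p pics; cat > h.py <<'E'
from plant import *
import numpy as np, cv2
def f_of(p,h=400): return h/2/np.tan(np.radians(p["fovy"])/2)
def cam_world(name,st=None):
    p=camera_params(name)
    if "rvec" in p:
        R=cv2.Rodrigues(np.array(p["rvec"],float))[0]; t=np.array(p["tvec"],float).ravel()
        return p,R.T,-R.T@t
    from scipy.spatial.transform import Rotation as Ro
    w,x,y,z=st["tool_rot"]; R=Ro.from_quat([x,y,z,w]).as_matrix()
    H=np.array(p["hand_eye"]); return p,R@H[:3,:3],R@H[:3,3]+np.array(st["tool_pos"])
def points(name,depth,st=None):
    p,R,c=cam_world(name,st); f=f_of(p); v,u=np.mgrid[:400,:640]
    d=np.stack([(u-p["cx"])/f,(v-p["cy"])/f,np.ones(u.shape)],-1)
    return (d*depth[...,None])@R.T+c
def on_plane(name,u,v,z,st=None):
    p,R,c=cam_world(name,st); f=f_of(p)
    d=R@np.array([(u-p["cx"])/f,(v-p["cy"])/f,1]); return c+d*(z-c[2])/d[2]
E
python3 - <<'E'
from h import *
s=state(); print({k:np.round(v,3).tolist() for k,v in s.items()})
for n in ("top","scene"):
    print(n,camera_params(n))
    im,d=grab_frame(n); cv2.imwrite(f"pics/{n}.png",im[...,::-1]); np.savez(f"{n}.npz",im=im,d=d)
print(camera_params("wrist"))
E
```

```text
{'time': 0.0, 'joint_pos': [1.127, 0.053, 1.614, 0.0, 1.476, -0.119], 'joint_vel': [-0.001, -0.001, -0.001, -0.001, -0.001, -0.001], 'joint_efforts': [-0.001, -39.369, -37.017, -0.0, 0.007, -0.0], 'tool_pos': [0.199, 0.592, 0.23], 'tool_rot': [-0.0, 0.162, 0.987, -0.001], 'contact_force': [-0.758, 0.69, -0.457], 'ft_torque': [0.008, -0.005, -0.017], 'grasp_force': 0.0, 'gripper_width': 0.999}
top {'fovy': 47.659407181395345, 'cx': 315.77765001605945, 'cy': 195.97405470649963, 'rvec': array([ 1.99499178, -2.22838016,  0.23104538]), 'tvec': array([0.01725313, 0.55818133, 1.18743027])}
scene {'fovy': 55.15474212203998, 'cx': 318.38356431517997, 'cy': 199.38632182490161, 'rvec': array([ 2.05656242,  1.40412056, -0.53568425]), 'tvec': array([-0.14706689, -0.35021456,  1.28439955])}
{'fovy': 71.67296916671748, 'cx': 316.45781040830093, 'cy': 199.14444090051188, 'hand_eye': array([[-9.97205059e-05, -9.55786722e-01, -2.94060762e-01,
         7.58490346e-02],
       [ 9.99999968e-01, -1.64287519e-04,  1.94869001e-04,
         8.24804773e-04],
       [-2.34563717e-04, -2.94060733e-01,  9.55786708e-01,
        -1.42379829e-01],
       [ 0.00000000e+00,  0.00000000e+00,  0.00000000e+00,
         1.00000000e+00]])}
```

View pics/top.png

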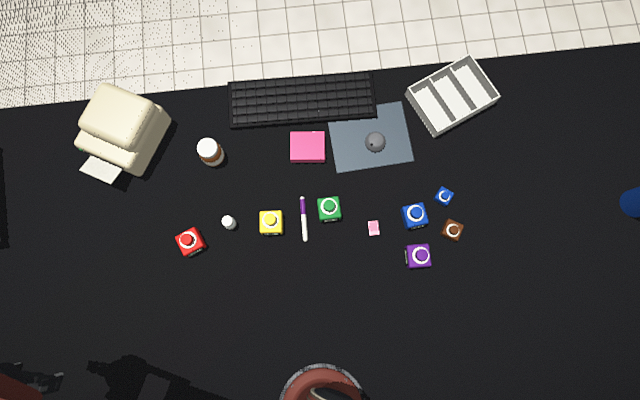

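View pics/scene.png

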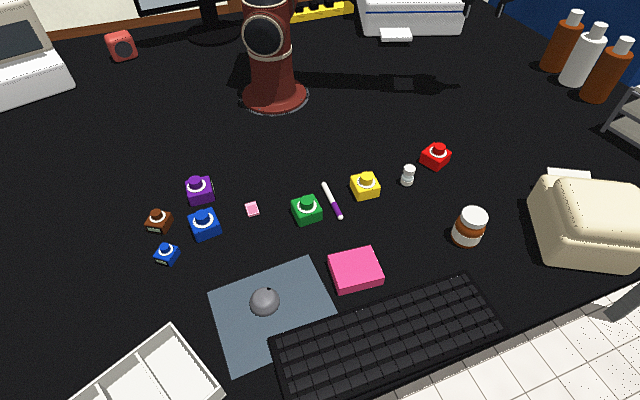

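Top view: red timer (190,241), yellow (271,222), green (329,208). The blue candidates are the large blue (415,215), the small blue (445,196), purple (419,256) and brown (453,230). The blue timer is the large blue one at (415,215), since it is the larger of the two that are blue. I'll measure it and confirm in a crop.

```bash
cat > meas.py <<'E'
from h import *
HUE={"red":[(0,6),(174,180)],"yellow":[(22,34)],"green":[(50,80)],"blue":[(102,122)]}
def blobs(im,name,amin=60):
    hsv=cv2.cvtColor(im,cv2.COLOR_RGB2HSV); m=np.zeros(im.shape[:2],np.uint8)
    for a,b in HUE[name]: m|=cv2.inRange(hsv,(a,130,60),(b,255,255))
    n,l,s,c=cv2.connectedComponentsWithStats(cv2.morphologyEx(m,cv2.MORPH_CLOSE,np.ones((5,5),np.uint8)))
    return [(l==i) for i in range(1,n) if s[i,4]>amin]
def report(view,im,d,st=None):
    P=points(view,d,st)
    for n in HUE:
        for b in blobs(im,n):
            v,u=np.nonzero(b); q=P[b&(d>0)]
            if not len(q) or np.linalg.norm(np.median(q,0)[:2])>1: continue
            k=q[np.abs(q[:,2]-.062)<.007]; c=q[np.abs(q[:,2]-.040)<.007]
            print(view,n,"px",round(u.mean()),round(v.mean()),"area",b.sum(),"z98 %.3f"%np.percentile(q[:,2],98),
              "key",len(k),np.round(k.mean(0),4) if len(k) else "","case",np.round(np.vstack([c.min(0),c.max(0)]),3).tolist() if len(c) else "")
E
python3 - <<'E'
from meas import *
for n in ("top","scene"):
    z=np.load(n+".npz"); report(n,z["im"],z["d"])
a=np.load("top.npz")["im"][170:285,380:490]; b=np.load("scene.npz")["im"][165:280,130:240]
cv2.imwrite("pics/crop.png",cv2.resize(np.hstack([a,b])[...,::-1],None,fx=3.5,fy=3.5,interpolation=cv2.INTER_CUBIC))
E
```

```text
top red px 190 241 area 573 z98 0.065 key 108 [0.4793 0.3173 0.0616] case [[0.437, 0.279, 0.033], [0.512, 0.353, 0.046]]
top red px 327 386 area 757 z98 0.262 key 23 [0.0574 0.0316 0.0617] case [[0.039, -0.029, 0.033], [0.071, 0.061, 0.047]]
top yellow px 271 221 area 545 z98 0.065 key 105 [0.5085 0.0886 0.0616] case [[0.472, 0.057, 0.033], [0.537, 0.121, 0.047]]
top green px 329 208 area 504 z98 0.064 key 102 [ 0.5292 -0.0758  0.0617] case [[0.494, -0.107, 0.033], [0.556, -0.045, 0.047]]
top blue px 443 196 area 267 z98 0.044 key 0  case [[0.515, -0.412, 0.034], [0.535, -0.391, 0.046]]
top blue px 414 215 area 562 z98 0.065 key 102 [ 0.4833 -0.3111  0.0617] case [[0.446, -0.344, 0.033], [0.512, -0.279, 0.046]]
scene red px 275 18 area 795 z98 0.306 key 0  case 
scene red px 120 44 area 522 z98 0.093 key 45 [-0.4162 -0.4523  0.0628] case [[-0.429, -0.492, 0.033], [-0.403, -0.405, 0.046]]
scene red px 273 87 area 2587 z98 0.150 key 178 [ 0.0546 -0.0152  0.0617] case [[-0.001, -0.074, 0.033], [0.075, 0.066, 0.047]]
scene red px 435 156 area 671 z98 0.064 key 100 [0.4849 0.3119 0.0622] case [[0.44, 0.275, 0.033], [0.518, 0.347, 0.047]]
scene yellow px 323 11 area 776 z98 0.042 key 1 [-0.4968  0.3501  0.0569] case [[-0.548, 0.235, 0.033], [-0.482, 0.515, 0.044]]
scene yellow px 365 186 area 733 z98 0.064 key 112 [0.5153 0.0834 0.0621] case [[0.477, 0.052, 0.033], [0.542, 0.116, 0.046]]
scene green px 306 210 area 781 z98 0.064 key 137 [ 0.5353 -0.0809  0.0622] case [[0.498, -0.111, 0.033], [0.561, -0.048, 0.047]]
scene blue px 415 12 area 156 z98 0.106 key 0  case 
scene blue px 204 224 area 842 z98 0.065 key 148 [ 0.4904 -0.3153  0.0624] case [[0.452, -0.349, 0.033], [0.517, -0.283, 0.046]]
scene blue px 167 253 area 421 z98 0.044 key 0  case [[0.519, -0.417, 0.033], [0.54, -0.397, 0.046]]
```

View pics/crop.png

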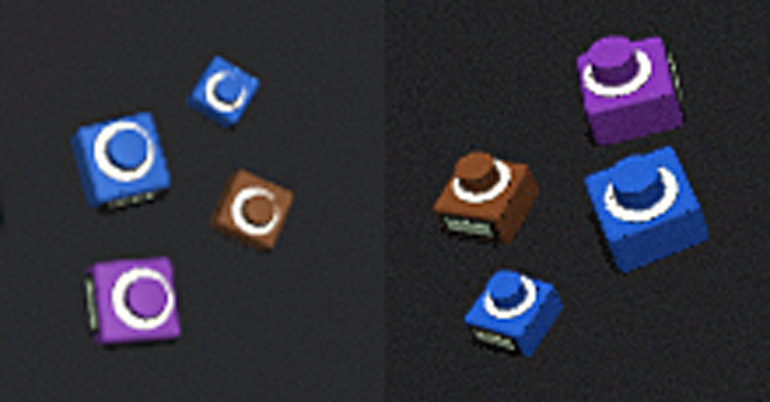

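The crop confirms it: the left-hand blue block (top view 415,215) is clearly larger than the small blue one. Purple and brown are decoys. The two views agree to about 7 mm, so I'll average them, go above blue and look from close by.

```bash
cat > go.py <<'E'
import sys
from h import *
from scipy.spatial.transform import Rotation as Ro
def units(target,st=None):
    st=st or state(); w,x,y,z=st["tool_rot"]
    return np.round(Ro.from_quat([x,y,z,w]).inv().apply(np.array(target)-st["tool_pos"])/.025,2)
if __name__=="__main__":
    s=state(); print(round(s["time"],2),np.round(s["tool_pos"],4),units([float(a) for a in sys.argv[1:4]],s))
E
python3 go.py 0.45 0.15 0.2; python3 go.py .487 -.313 .18
```

```text
0.1 [0.1992 0.5918 0.2302] [-15.15 -13.54   1.23]
0.1 [0.1992 0.5918 0.2302] [-22.46 -30.62   2.06]
```

Request:
jog_arm([
  [[-15.15, -13.54, 1.2], [0, 0, 0], 0],
  [[-15.15, -13.54, 1.2], [0, 0, 0], 0],
  [[-15.15, -13.54, 1.2], [0, 0, 0], 0],
  [[-15.15, -13.54, 1.2], [0, 0, 0], 0],
  [[-15.15, -13.54, 1.2], [0, 0, 0], 0],
  [[-15.15, -13.54, 1.2], [0, 0, 0], 0],
  [[-15.15, -13.54, 1.2], [0, 0, 0], 0],
  [[-15.15, -13.54, 1.2], [0, 0, 0], 0],
])

```text
time: 1.1
tool_pos: [0.4464, 0.1564, 0.2015]
tool_rot: [0.0, 0.162, 0.987, 0.0]
contact_force: [1.2, -0.5, 0.1]
gripper_width: -0.002
grasp_force: 0.0
```

```bash
python3 go.py .487 -.313 .18; python3 -c "
from h import *;print(state()['tool_rot'],state()['contact_force'],state()['joint_pos'])"
```

```text
1.1 [0.4464 0.1564 0.2015] [ -7.53 -17.28   0.86]
[9.16281618e-05 1.61670413e-01 9.86844797e-01 1.23771545e-04] [ 1.24905138 -0.49444811  0.06227468] [ 1.79389910e-01 -3.05324518e-01  1.98881445e+00  1.72907596e-04
  1.45784709e+00 -1.06665968e+00]
```

Request:
jog_arm([
  [[-7.3, -17.1, 0.8], [0, 0, 0], 0],
  [[-7.3, -17.1, 0.8], [0, 0, 0], 0],
  [[-7.3, -17.1, 0.8], [0, 0, 0], 0],
  [[-7.3, -17.1, 0.8], [0, 0, 0], 0],
  [[-7.3, -17.1, 0.8], [0, 0, 0], 0],
  [[-7.3, -17.1, 0.8], [0, 0, 0], 0],
  [[-7.3, -17.1, 0.8], [0, 0, 0], 0],
  [[-7.3, -17.1, 0.8], [0, 0, 0], 0],
])

```text
time: 2.1
tool_pos: [0.4818, -0.3079, 0.181]
tool_rot: [-0.001, 0.163, 0.987, 0.0]
contact_force: [0.2, -0.3, -0.1]
gripper_width: 0.003
grasp_force: 0.0
```

Request:
jog_arm([
  [[0, 0, 0], [0, 0, 0], 0],
  [[0, 0, 0], [0, 0, 0], 0],
])

```text
time: 2.35
tool_pos: [0.4823, -0.3041, 0.1813]
tool_rot: [-0.0, 0.161, 0.987, 0.0]
contact_force: [0.7, 0.0, 0.2]
gripper_width: -0.002
grasp_force: 0.0
```

```bash
cat > look.py <<'E'
import sys
from meas import *
from go import units
s=state(); im,d=grab_frame("wrist"); cv2.imwrite("pics/w_%s.png"%sys.argv[1],im[...,::-1])
print(np.round(s["tool_pos"],4),np.round(s["contact_force"],2))
P=points("wrist",d,s)
for b in blobs(im,sys.argv[1],400):
    k=b&(np.abs(P[...,2]-.062)<.006)
    if k.sum()<300: continue
    m=k.astype(np.uint8); c=max(cv2.findContours(m,0,1)[0],key=cv2.contourArea)
    (u,v),(a,e),_=cv2.fitEllipse(cv2.convexHull(c)); q=on_plane("wrist",u,v,.062,s)
    D=np.median(d[k]); f=f_of(camera_params("wrist"))
    print("px",round(u),round(v),"key mm",np.round(np.array([a,e])*D/f*1e3,1),"z %.4f"%np.median(P[k][:,2]),"centre",np.round(q,4),"units to 15mm above",units([q[0],q[1],.077]))
E
python3 look.py blue
```

```text
[ 0.4823 -0.3041  0.1813] [0.66 0.02 0.25]
```

View pics/w_blue.png

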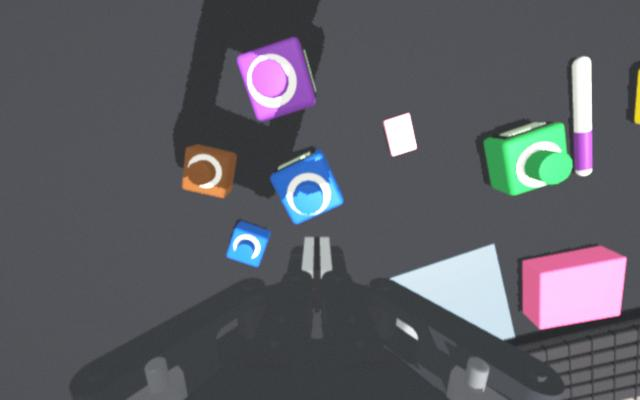

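The wrist view shows the blue key at about (309,195) and the fingertips at (317,240). Blue sits beside the purple, brown and small blue decoys, as expected. My mask missed the key, so I'll check why.

```bash
python3 - <<'E'
from meas import *
s=state(); im,d=grab_frame("wrist"); P=points("wrist",d,s)
hsv=cv2.cvtColor(im,cv2.COLOR_RGB2HSV)
for u,v in [(309,195),(309,205),(280,185),(333,205)]: print(hsv[v,u],d[v,u],P[v,u])
print([ (b.sum(),np.round(np.percentile(P[b][:,2],[5,50,95]),3)) for b in blobs(im,"blue",100)])
print(on_plane("wrist",309,195,.062,s))
E
```

```text
[ 98 153 255] 0.27310628 [ 0.4808677  -0.31003996  0.06167748]
[ 98 154 255] 0.27739027 [ 0.4910427  -0.31357607  0.06050269]
[108 193 198] 0.29198885 [ 0.46642326 -0.3379623   0.04042354]
[100 162 255] 0.30116656 [ 0.50622088 -0.29179553  0.03794185]
[(np.int64(1464), array([0.012, 0.039, 0.041])), (np.int64(278), array([0.049, 0.061, 0.063])), (np.int64(661), array([-0.   ,  0.023,  0.027]))]
[ 0.48078162 -0.31000181  0.062     ]
```

```bash
sed -i 's/(102,122)/(92,125)/; s/(22,34)/(20,38)/; s/(50,80)/(45,85)/' meas.py; python3 look.py blue
```

```text
[ 0.4826 -0.3037  0.1817] [-0.17  0.36  1.73]
px 307 199 key mm [30.  31.2] z 0.0617 centre [ 0.4839 -0.3127  0.062 ] units to 15mm above [-0.16 -0.32  4.19]
```

Request:
jog_arm([
  [[-0.15, -0.32, 1.5], [0, 0, 0], 0],
  [[-0.15, -0.32, 3], [0, 0, 0], 0],
  [[-0.15, -0.32, 4.1], [0, 0, 0], 0],
  [[-0.15, -0.32, 4.1], [0, 0, 0], 0],
  [[-0.15, -0.32, 4.1], [0, 0, 0], 0],
])

```text
time: 3.12
tool_pos: [0.4844, -0.3139, 0.0808]
tool_rot: [0.001, 0.161, 0.987, -0.001]
contact_force: [-0.2, -0.6, -0.1]
gripper_width: 0.001
grasp_force: 0.0
```

```bash
python3 look.py blue
```

```text
[ 0.4844 -0.3139  0.0808] [-0.25 -0.59 -0.06]
px 316 236 key mm [30.  30.6] z 0.0616 centre [ 0.4832 -0.3127  0.062 ] units to 15mm above [0.08 0.04 0.18]
```

View pics/w_blue.png

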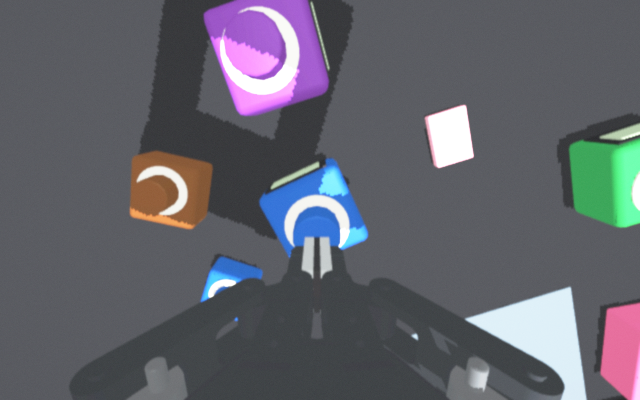

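The wrist view shows the fingertips (317,240) centred over the blue key. Next is a gentle press.

Request:
jog_arm([
  [[0, 0, 0.4], [0, 0, 0], 0],
  [[0, 0, 0.62], [0, 0, 0], 0],
  [[0, 0, 0.7], [0, 0, 0], 0],
  [[0, 0, 0.76], [0, 0, 0], 0],
  [[0, 0, 0.82], [0, 0, 0], 0],
  [[0, 0, 0.88], [0, 0, 0], 0],
  [[0, 0, 0.94], [0, 0, 0], 0],
  [[0, 0, 0.94], [0, 0, 0], 0],
])

```text
time: 4.18
tool_pos: [0.4835, -0.3139, 0.0558]
tool_rot: [-0.0, 0.162, 0.987, -0.0]
contact_force: [-1.9, 1.4, 3.1]
gripper_width: 0.0
grasp_force: 1.9
```

Request:
jog_arm([
  [[0, 0, 0.06], [0, 0, 0], 0],
  [[0, 0, 0.12], [0, 0, 0], 0],
  [[0, 0, 0.16], [0, 0, 0], 0],
  [[0, 0, 0.16], [0, 0, 0], 0],
  [[0, 0, 0.16], [0, 0, 0], 0],
])

```text
time: 4.8
tool_pos: [0.4835, -0.3138, 0.0519]
tool_rot: [-0.0, 0.162, 0.987, -0.0]
contact_force: [-1.5, 2.0, 5.1]
gripper_width: 0.001
grasp_force: 2.5
```

Request:
jog_arm([
  [[0, 0, -0.4], [0, 0, 0], 0],
  [[0, 0, -1.5], [0, 0, 0], 0],
  [[0, 0, -3.5], [0, 0, 0], 0],
  [[0, 0, -5], [0, 0, 0], 0],
  [[0, 0, -5], [0, 0, 0], 0],
  [[0, 0, -5], [0, 0, 0], 0],
])

```text
time: 5.55
tool_pos: [0.4834, -0.3137, 0.1763]
tool_rot: [-0.0, 0.162, 0.987, 0.0]
contact_force: [-1.1, 1.4, -0.9]
gripper_width: 0.004
grasp_force: 0.0
```

```bash
cat > after.py <<'E'
import sys
from meas import *
s=state(); im,d=grab_frame("wrist"); P=points("wrist",d,s); print(np.round(s["contact_force"],2))
x,y=map(float,sys.argv[2:4]); r=np.hypot(P[...,0]-x,P[...,1]-y)
print("key z",np.round(np.median(P[r<.009][:,2]),4))
for b in blobs(im,sys.argv[1],300):
    c=b&(abs(P[...,2]-.04)<.005)
    if c.sum()>200: print("case z %.4f box"%np.median(P[c][:,2]),np.round([P[c].min(0),P[c].max(0)],3).tolist())
E
python3 after.py blue .4835 -.3128; python3 go.py .5115 .086 .18
```

```text
[-1.14  1.36 -0.89]
key z 0.2144
case z 0.0393 box [[0.447, -0.347, 0.035], [0.515, -0.28, 0.042]]
case z 0.0410 box [[0.516, -0.416, 0.036], [0.537, -0.394, 0.044]]
5.6 [ 0.4829 -0.3133  0.1752] [ 4.02 15.5  -0.17]
```

```bash
sed -i 's/P\[r<.009\]/P[(r<.009)\&(P[...,2]<.09)]/' after.py; python3 after.py blue .4835 -.3128
```

```text
[-0.38 -0.34  0.56]
key z 0.0517
case z 0.0393 box [[0.446, -0.347, 0.035], [0.514, -0.28, 0.043]]
case z 0.0411 box [[0.516, -0.416, 0.035], [0.536, -0.394, 0.043]]
```

Request:
jog_arm([
  [[4, 15.5, -0.15], [0, 0, 0], 0],
  [[4, 15.5, -0.15], [0, 0, 0], 0],
  [[4, 15.5, -0.15], [0, 0, 0], 0],
  [[4, 15.5, -0.15], [0, 0, 0], 0],
  [[4, 15.5, -0.15], [0, 0, 0], 0],
  [[4, 15.5, -0.15], [0, 0, 0], 0],
  [[4, 15.5, -0.15], [0, 0, 0], 0],
  [[4, 15.5, -0.15], [0, 0, 0], 0],
])

```text
time: 6.65
tool_pos: [0.5115, 0.0868, 0.1789]
tool_rot: [-0.001, 0.16, 0.987, -0.0]
contact_force: [-0.5, -0.2, 0.4]
gripper_width: -0.0
grasp_force: 0.0
```

```bash
python3 look.py yellow
```

```text
[0.5115 0.0868 0.1789] [-0.52 -0.24  0.38]
px 316 193 key mm [29.4 31.7] z 0.0617 centre [0.5094 0.0877 0.062 ] units to 15mm above [0.1  0.05 4.08]
```

Blue stays down about 10 mm and its case hasn't moved. Yellow's key measures well (size and height correct), so I'll go down on it.

Request:
jog_arm([
  [[0.1, 0.05, 1.5], [0, 0, 0], 0],
  [[0.1, 0.05, 3], [0, 0, 0], 0],
  [[0.1, 0.05, 4], [0, 0, 0], 0],
  [[0.1, 0.05, 4], [0, 0, 0], 0],
  [[0.1, 0.05, 4], [0, 0, 0], 0],
])

```text
time: 7.32
tool_pos: [0.5111, 0.0865, 0.0814]
tool_rot: [0.001, 0.162, 0.987, 0.0]
contact_force: [-0.3, -0.8, 1.2]
gripper_width: -0.002
grasp_force: 0.0
```

```bash
python3 look.py yellow
```

```text
[0.5111 0.0865 0.0814] [-0.28 -0.8   1.18]
px 316 235 key mm [30.3 31. ] z 0.0616 centre [0.5091 0.088  0.062 ] units to 15mm above [0.11 0.02 0.2 ]
```

Request:
jog_arm([
  [[0.08, 0.03, 0.4], [0, 0, 0], 0],
  [[0.08, 0.03, 0.62], [0, 0, 0], 0],
  [[0.08, 0.03, 0.7], [0, 0, 0], 0],
  [[0.08, 0.03, 0.76], [0, 0, 0], 0],
  [[0.08, 0.03, 0.82], [0, 0, 0], 0],
  [[0.08, 0.03, 0.88], [0, 0, 0], 0],
  [[0.08, 0.03, 0.94], [0, 0, 0], 0],
  [[0.08, 0.03, 0.94], [0, 0, 0], 0],
])

```text
time: 8.38
tool_pos: [0.509, 0.0886, 0.057]
tool_rot: [0.0, 0.162, 0.987, 0.0]
contact_force: [-2.0, 0.8, 2.4]
gripper_width: 0.001
grasp_force: 1.0
```

Request:
jog_arm([
  [[0, 0, 0.06], [0, 0, 0], 0],
  [[0, 0, 0.12], [0, 0, 0], 0],
  [[0, 0, 0.16], [0, 0, 0], 0],
  [[0, 0, 0.16], [0, 0, 0], 0],
  [[0, 0, 0.16], [0, 0, 0], 0],
])

```text
time: 9.0
tool_pos: [0.509, 0.0887, 0.0532]
tool_rot: [0.0, 0.162, 0.987, 0.0]
contact_force: [-3.3, 0.4, 5.0]
gripper_width: 0.002
grasp_force: 2.4
```

Request:
jog_arm([
  [[0, 0, 0.04], [0, 0, 0], 0],
  [[0, 0, 0.04], [0, 0, 0], 0],
])

```text
time: 9.25
tool_pos: [0.509, 0.0887, 0.0523]
tool_rot: [0.0, 0.162, 0.987, 0.0]
contact_force: [-2.0, 0.3, 4.5]
gripper_width: -0.002
grasp_force: 2.5
```

Request:
jog_arm([
  [[0, 0, -0.4], [0, 0, 0], 0],
  [[0, 0, -1.5], [0, 0, 0], 0],
  [[0, 0, -3.5], [0, 0, 0], 0],
  [[0, 0, -5], [0, 0, 0], 0],
  [[0, 0, -5], [0, 0, 0], 0],
  [[0, 0, -5], [0, 0, 0], 0],
])

```text
time: 10.0
tool_pos: [0.5085, 0.0886, 0.1764]
tool_rot: [-0.0, 0.162, 0.987, -0.0]
contact_force: [0.5, -0.0, -0.3]
gripper_width: 0.0
grasp_force: 0.0
```

```bash
python3 after.py yellow .5092 .088;  python3 go.py .531 -.078 .18
```

```text
[ 0.53 -0.05 -0.31]
key z 0.052
case z 0.0394 box [[0.473, 0.056, 0.035], [0.539, 0.12, 0.043]]
10.05 [0.508  0.0886 0.1756] [-3.   -6.02 -0.18]
```

Yellow stays down 10 mm. Green is next.

Request:
jog_arm([
  [[-3, -6, -0.15], [0, 0, 0], 0],
  [[-3, -6, -0.15], [0, 0, 0], 0],
  [[-3, -6, -0.15], [0, 0, 0], 0],
  [[-3, -6, -0.15], [0, 0, 0], 0],
  [[-3, -6, -0.15], [0, 0, 0], 0],
])

```text
time: 10.68
tool_pos: [0.5312, -0.0769, 0.1792]
tool_rot: [-0.001, 0.162, 0.987, 0.0]
contact_force: [-0.6, 0.9, -0.4]
gripper_width: 0.003
grasp_force: 0.0
```

```bash
python3 look.py green
```

```text
[ 0.5312 -0.0769  0.1792] [-0.56  0.87 -0.36]
px 315 194 key mm [29.3 31.2] z 0.0618 centre [ 0.5299 -0.0774  0.062 ] units to 15mm above [ 0.03 -0.06  4.1 ]
```

Request:
jog_arm([
  [[0.05, -0.03, 1.5], [0, 0, 0], 0],
  [[0.05, -0.03, 3], [0, 0, 0], 0],
  [[0.05, -0.03, 4], [0, 0, 0], 0],
  [[0.05, -0.03, 4], [0, 0, 0], 0],
  [[0.05, -0.03, 4], [0, 0, 0], 0],
])

```text
time: 11.35
tool_pos: [0.5312, -0.0771, 0.0819]
tool_rot: [0.001, 0.161, 0.987, -0.0]
contact_force: [-0.3, -0.6, 0.4]
gripper_width: -0.001
grasp_force: 0.0
```

```bash
python3 look.py green
```

```text
[ 0.5312 -0.0771  0.0819] [-0.26 -0.6   0.38]
px 314 235 key mm [29.9 30.4] z 0.0616 centre [ 0.5292 -0.077   0.062 ] units to 15mm above [ 0.1  -0.01  0.22]
```

Request:
jog_arm([
  [[0.07, 0, 0.4], [0, 0, 0], 0],
  [[0.07, 0, 0.62], [0, 0, 0], 0],
  [[0.07, 0, 0.7], [0, 0, 0], 0],
  [[0.07, 0, 0.76], [0, 0, 0], 0],
  [[0.07, 0, 0.82], [0, 0, 0], 0],
  [[0.07, 0, 0.88], [0, 0, 0], 0],
  [[0.07, 0, 0.94], [0, 0, 0], 0],
  [[0.07, 0, 0.94], [0, 0, 0], 0],
])

```text
time: 12.4
tool_pos: [0.529, -0.0772, 0.0573]
tool_rot: [0.0, 0.162, 0.987, -0.0]
contact_force: [-2.0, 0.3, 2.3]
gripper_width: -0.001
grasp_force: 1.2
```

Request:
jog_arm([
  [[0, 0, 0.06], [0, 0, 0], 0],
  [[0, 0, 0.12], [0, 0, 0], 0],
  [[0, 0, 0.18], [0, 0, 0], 0],
  [[0, 0, 0.2], [0, 0, 0], 0],
  [[0, 0, 0.2], [0, 0, 0], 0],
])

```text
time: 13.02
tool_pos: [0.5291, -0.0773, 0.0526]
tool_rot: [0.0, 0.162, 0.987, -0.0]
contact_force: [-3.8, -0.9, 5.1]
gripper_width: -0.001
grasp_force: 2.6
```

Request:
jog_arm([
  [[0, 0, -0.4], [0, 0, 0], 0],
  [[0, 0, -1.5], [0, 0, 0], 0],
  [[0, 0, -3.5], [0, 0, 0], 0],
  [[0, 0, -5], [0, 0, 0], 0],
  [[0, 0, -5], [0, 0, 0], 0],
  [[0, 0, -5], [0, 0, 0], 0],
])

```text
time: 13.78
tool_pos: [0.5287, -0.0771, 0.1768]
tool_rot: [-0.0, 0.162, 0.987, 0.0]
contact_force: [0.2, 0.7, 0.2]
gripper_width: -0.0
grasp_force: 0.0
```

```bash
python3 after.py green .5295 -.077; python3 - <<'E'
from meas import *
im,d=grab_frame("top"); report("top",im,d); P=points("top",d)
for n,(x,y) in dict(blue=(.4833,-.3111),yellow=(.5085,.0886),red=(.4793,.3173)).items():
    k=np.hypot(P[...,0]-x,P[...,1]-y)<.009; print(n,np.round(np.median(P[k][:,2]),4))
E
```

```text
[0.16 0.75 0.19]
key z 0.0523
case z 0.0394 box [[0.495, -0.109, 0.035], [0.558, -0.046, 0.042]]
top red px 310 292 area 15060 z98 0.627 key 0  case 
top red px 190 241 area 574 z98 0.064 key 113 [0.4788 0.3173 0.0614] case [[0.437, 0.279, 0.033], [0.512, 0.352, 0.047]]
top yellow px 271 221 area 545 z98 0.055 key 10 [0.5088 0.0861 0.0559] case [[0.472, 0.057, 0.033], [0.536, 0.122, 0.047]]
top green px 329 205 area 257 z98 0.056 key 11 [ 0.5266 -0.0748  0.0562] case [[0.505, -0.107, 0.034], [0.555, -0.045, 0.047]]
top blue px 443 196 area 270 z98 0.045 key 0  case [[0.515, -0.414, 0.035], [0.535, -0.392, 0.047]]
top blue px 414 215 area 562 z98 0.054 key 10 [ 0.4837 -0.308   0.0562] case [[0.446, -0.345, 0.033], [0.512, -0.279, 0.047]]
blue 0.0514
yellow 0.0515
red 0.0618
```

All three keys are down about 10 mm, red is still up, nothing has shifted and the arm is clear.

```bash
python3 -c "
from plant import *
print(job_done())"
```

```text
the job is handed in; nothing more can be done
None
```

I pressed the blue, yellow and green timer keys in that order, each about 10 mm down at roughly 5 N; red is untouched, no timer visibly moved, and the job was handed in at about 14 s, with no verdict returned.

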